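# Swing a length of tube past the post into its bay

### The arm

A 6-joint arm with a two-finger parallel gripper is mounted at the origin on the work surface. World frame = base frame: x ahead of the robot, y to its left, z up, the work surface at z = 0. Lengths are in m, angles in rad, forces in N, time in s.
With the tool pointing down it reaches from about 0.225 to 0.875 m from the base axis. Payload 3.4 kg.
Tool frame: the origin (TCP) lies between the finger pads; the fingertips stand 8 mm ahead of it and the grasp point (between the pads) lies 11 mm behind it; z points along the fingers, y is the line along which they close (so a half turn about z gives the same grasp; the last joint's range is limited). The gripper opens to 85 mm and grips with 20 to 120 N. Pads are 22 mm wide; open, the fingers measure 114 mm over their backs; the gripper's body (76 mm by 85 mm) begins 54 mm behind the grasp point. The pads swing forward as they close: fully open they stand 13 mm farther back than shut.
Start: joints at [1.172, 0.276, 1.505, -0, 1.361, -0.121], TCP at [0.158, 0.553, 0.239] pointing down, gripper open.
Joint ranges: [-2.89, 2.89], [-0.75, 2.08], [0.22, 2.7], [-1.18, 4.32], [0.11, 2.71], [-2.7, 2.7]. Speed limits (rad/s): [2.57, 2.57, 3.14, 3.14, 3.14, 3.14].

### API

Orientations are given as a unit quaternion [w, x, y, z].
In Python, from rig import manip, optics, finder gives the robot as it stands.
- The arm moves only by the tool servo_tool, never from a script. Its argument "increments" is a list of rows, each a list of 7 numbers: the shift along the tool's x, y, z in cm, then the turn, a rotation vector about the tool's x, y, z in degrees, then the closure, from -1 (fully open) to 1 (shut). In form: [[x, y, z, rx, ry, rz, gripper], ...]. A call has exactly 5 rows; each row shifts and turns the commanded pose from where the row before left it, along the tool's axes as they then stand; what a row does not reach is not made up. A row lasts 1/10 s, in which the tool goes at most 50 mm and 8.59 degrees, less where a joint would pass 70% of its speed; a pose out of reach is approached as far as the arm can. A call is refused whole if a number of a shift passes 5 or a number of a turn 8.59, either way. A call with a gripper value outside its range is refused whole. The fingers move at their own pace and stop on an object; "squeeze" is the grip in N (left out, the last holds). Time passes only in rows, so rows that do not move let the fingers close, or fill a call up. It gives the time, the measured TCP pose, the force, the opening and the grip force at its end, in the units of the state.
- manip.get_state(): the state, without advancing time (a new reading comes with each control period).
- optics.get_image(name): name is "side" or "top"; returns the picture (420x560x3 uint8, red, green, blue); there is no depth.
- optics.get_calibration(name): a dict with "fov_y" (degrees; the focal length in pixels is half the picture's height over the tangent of half this angle, whatever the lens; pixels are square), "cx", "cy" (the principal point, pixels), "world_to_cam" (4x4, takes a point from world to camera coordinates). Camera axes: x right, y down, z forward; pixel columns grow to the right and rows downward; lengths in m; the calibration is good to about 2 mm. A picture is of the moment at which its call begins. get_calibration takes no time and is no camera call.
- manip.sign_off(): hands the job in; it is judged then, once.
Trained networks look in the newest picture that a camera, given by its name, has taken for a name from the list of things; names that differ only in an ending like _2 or _b are one class to them, and where a whole thing is asked for, a point or a joint stands for the part that bears it (a point fixed in the world has none). Each returns a list of dicts, best first, with "p" (0 to 1); they miss things now and then, are a little off and sometimes report something else, mostly with a low value. They report only what shows in the picture. A call takes as long as a camera call.
- finder.silhouettes(label, camera): "region" (420x560 bool, what is visible of it) and "box" ([centre column, centre row, width, height] in pixels, round what is visible of it).
- finder.tip_of(label, camera): "at" ([column, row] in pixels: a listed point, or the origin of a listed thing).
The state is a dict: "clock": time; "qpos": joint angles; "qd": joint speeds; "effort": joint torques, N m; "position": TCP position; "ee_rot": TCP orientation; "contact_force": force on the tool from outside, world axes, zero at the start; "moment": the same for the moment, N m; "width": finger opening in m; "gripper_force": force on a finger pad.
Only numpy, scipy, OpenCV 4.12 (cv2) and the standard library are available. Lean on these libraries where they do the work, as an engineer would, in place of code of your own. Each camera call takes 0.05 s, during which the arm holds its last target. There are 200 camera calls.

### The job

Push the loose length of rectangular tube across the table with the fingers, one end and then the other, so that it angles in past the post and comes to lie flat along the bay's fence, between the two end stops. Only slide it: never lift it off the table or roll it over. Leave the other things on the table where they are.

Things in the scene. Friction and masses are not known exactly. Their poses are not given: they have to be found in the camera images.
- tube_center (a point): centre (half-way up) of the loose aluminium tube lying on the table: 250 mm long, 40 mm wide, 25 mm tall, open ends, 0.3 to 0.65 kg. Its y axis runs along its length, x across it, z up. It starts in front of the bay, on the robot's side of the post, within 15 degrees of parallel to the fence, and slides when pushed
- tube_end_a (a point): middle of the tube's end face at +y of the tube, 125 mm from its centre, half-way up (12.5 mm)
- tube_end_b (a point): middle of the tube's end face at -y of the tube, 125 mm from its centre, half-way up (12.5 mm)
- bay: fixed bay: a steel fence 330 mm long, 40 mm high, with a block-shaped stop at each end. Origin on the table, mid-way along the fence's front face; y along the fence, x away from the robot, so the bay lies at -x. The stops reach 50 mm out from the fence (x -50 to 0), are 30 mm high, inner faces at y = +140 and -140 mm (280 mm clear)
- post: fixed upright round steel post, 20 mm across, 60 mm tall, in front of the bay at x = -90 mm, y = +90 or -90 mm in the bay's frame (either side), 80 mm clear of the fence. From the post to the far end stop is only 220 mm along the fence, too narrow for the tube to go in broadside. Origin at the centre of its foot on the table
- socket: empty post socket, a brass ring 33 mm across that lies flush in the table (under 1 mm high, no obstacle), at the mirror place of the post in front of the bay. Origin at its centre on the table
- stub: bystander, to be left alone: short cut piece of round steel pipe standing on end, 48 mm across, 45 mm tall, beside one end of the bay; origin at the centre of its underside
- vblock: bystander, to be left alone: small dark steel V-block, 45 x 40 mm, 38 mm tall, beside the other end of the bay (it and the pipe piece may be swapped); origin at the centre of its underside
- hammer: bystander, to be left alone: hammer lying to the robot's left, about 300 mm long; origin on its underside
- wrench: bystander, to be left alone: wrench lying flat beyond the fence; origin on its underside
- tape: bystander, to be left alone: black tape measure, 65 x 60 mm, 34 mm tall, lying to the robot's right; origin at the centre of its underside
- spraycan: bystander, to be left alone: upright spray can, 66 mm across, 190 mm tall, far to the right; origin at the centre of its underside
- jar: bystander, to be left alone: glass jar with a steel lid, 70 mm across, 75 mm tall, far to the left; origin at the centre of its underside

How it is judged:
By the outcome, as a careful person would: the job done as asked, in the order asked, and still so for the second after the job is handed in, with the robot touching nothing.
It also fails if it takes over 72 s, if anything falls off the work surface, if the arm or the gripper's body presses on something with over 40 N, if the wrist force passes 120 N, or if a joint passes its speed limit or range.

## Working session

There is one attempt and no reset: what is moved stays moved. The work goes in short steps, Python scripts to look and compute and a tool call to move; the robot and the scene stay as the last step left them, time stands still between calls to the robot, and variables do not carry over. Pictures are saved under pics/ and viewed, at most 10 in all, crops included, and the job is handed in when it is done.

Besides the shell and the picture viewer there is one more tool, called after "Emit:" as name(argument=value, ...), one argument or row to a line, values as JSON. servo_tool: Moves the arm, as the interface text tells. Its arguments: {"type":"object","properties":{"increments":{"type":"array","items":{"type":"array","items":{"type":"number"}}},"squeeze":{"type":"number"}},"required":["increments"]}

```bash
ls; mkdir -p pics; cat > h.py <<'E'
import numpy as np, cv2
from rig import manip, optics, finder
def ray(cam,px):
    c=optics.get_calibration(cam); f=210/np.tan(np.radians(c["fov_y"])/2)
    T=np.linalg.inv(np.array(c["world_to_cam"]))
    d=T[:3,:3]@np.array([(px[0]-c["cx"])/f,(px[1]-c["cy"])/f,1.]); return T[:3,3],d
def at_z(cam,px,z):
    o,d=ray(cam,px); return (o+d*(z-o[2])/d[2])[:2]
def proj(cam,P):
    c=optics.get_calibration(cam); f=210/np.tan(np.radians(c["fov_y"])/2)
    q=(np.array(c["world_to_cam"])@np.append(P,1))[:3]; return [c["cx"]+f*q[0]/q[2],c["cy"]+f*q[1]/q[2]]
def tube(cam="top",z=.025):
    r=finder.silhouettes("tube_center",cam)[0]
    return r
E
python3 - <<'E'
from h import *
np.set_printoptions(precision=4,suppress=True)
ims={c:optics.get_image(c) for c in("top","side")}
for c in ims:
    cal=optics.get_calibration(c); print(c,cal["fov_y"],np.linalg.inv(np.array(cal["world_to_cam"])))
    cv2.imwrite(f"pics/{c}0.png",ims[c][:,:,::-1])
    for n,z in [("tube_center",.0125),("tube_end_a",.0125),("tube_end_b",.0125),("bay",0),("post",0),("socket",0),("stub",0),("vblock",0),("hammer",0),("tape",0)]:
        for r in finder.tip_of(n,c)[:2]: print(c,n,round(r["p"],2),np.array(r["at"]),at_z(c,r["at"],z))
E
```

```text
pics
top 45.872368147859774 [[ 0.057  -0.9745  0.2169  0.3282]
 [-0.9984 -0.0568  0.007  -0.0004]
 [ 0.0055 -0.217  -0.9762  1.2638]
 [ 0.      0.      0.      1.    ]]
top tube_center 0.98 [241.7 251.5] [0.4878 0.0936]
top tube_end_a 0.95 [188.9 255.6] [0.4697 0.226 ]
top tube_end_a 0.57 [277.3 137. ] [0.7994 0.0212]
top tube_end_b 0.95 [188.9 255.6] [0.4697 0.226 ]
top tube_end_b 0.57 [277.3 137. ] [0.7994 0.0212]
top bay 0.71 [267.5 178.7] [0.6861 0.0406]
top post 0.7 [234.4 212.3] [0.5905 0.121 ]
top socket 0.42 [303.8 215.1] [ 0.5936 -0.0597]
top socket 0.35 [ 95.4 284.8] [0.3841 0.4559]
top stub 0.48 [352.2 175.3] [ 0.7086 -0.1828]
top stub 0.43 [138.7 166.9] [0.6986 0.3837]
top vblock 0.56 [180.5 177.5] [0.676  0.2702]
top hammer 0.69 [ 99.  286.8] [0.3797 0.4462]
top tape 0.65 [442.3 247.5] [ 0.5294 -0.4187]
side 42.23486534705073 [[ 0.8352 -0.3535  0.4213 -0.0026]
 [-0.5499 -0.5215  0.6524 -0.9164]
 [-0.0109 -0.7765 -0.63    0.923 ]
 [ 0.      0.      0.      1.    ]]
side tube_center 0.88 [234.1 214.5] [0.4881 0.0941]
side tube_center 0.36 [374.8 339.7] [ 0.5293 -0.4248]
side tube_end_a 0.96 [267.1 234.3] [ 0.5187 -0.0222]
side tube_end_a 0.86 [204.1 195.4] [0.46  0.214]
side tube_end_b 0.96 [267.1 234.3] [ 0.5187 -0.0222]
side tube_end_b 0.86 [204.1 195.4] [0.46  0.214]
side bay 0.7 [310.9 205.5] [0.6879 0.0241]
side post 0.65 [261.7 196.9] [0.5967 0.1327]
side socket 0.63 [299.3 232.9] [ 0.5973 -0.0517]
side stub 0.96 [363.9 246.6] [ 0.7014 -0.1845]
side vblock 0.6 [265.1 164.4] [0.6895 0.2649]
side hammer 0.65 [145.4 166.2] [0.3852 0.4606]
side hammer 0.58 [202.2 191.3] [0.4706 0.2498]
side tape 0.95 [373.7 341.6] [ 0.5315 -0.4205]
side tape 0.38 [264.3 163.1] [0.6911 0.2722]
```

```bash
python3 -c "
import cv2
a=cv2.imread('pics/top0.png');cv2.imwrite('pics/top0c.png',cv2.resize(a[110:310,130:400],None,fx=2.9,fy=2.9,interpolation=2))
a=cv2.imread('pics/side0.png');cv2.imwrite('pics/side0c.png',cv2.resize(a[130:290,170:400],None,fx=3.4,fy=3.4,interpolation=2))"
```

```text
(no output)
```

View pics/top0c.png

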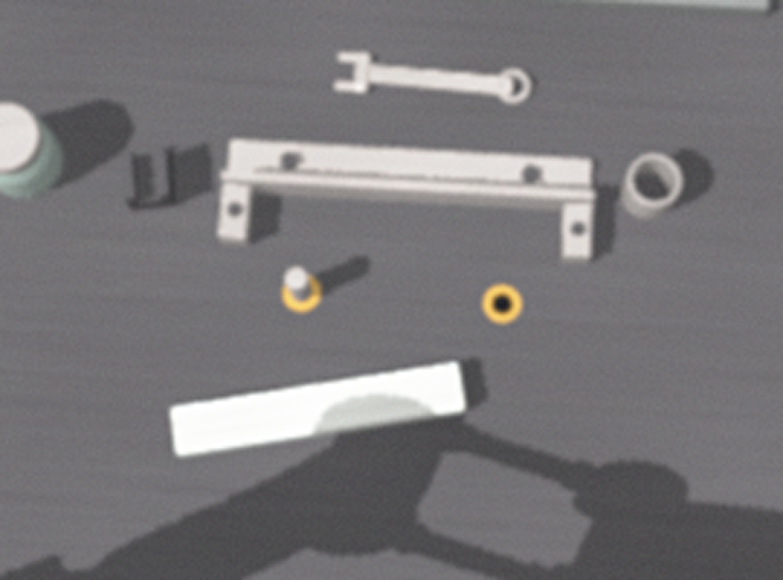

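View pics/side0c.png

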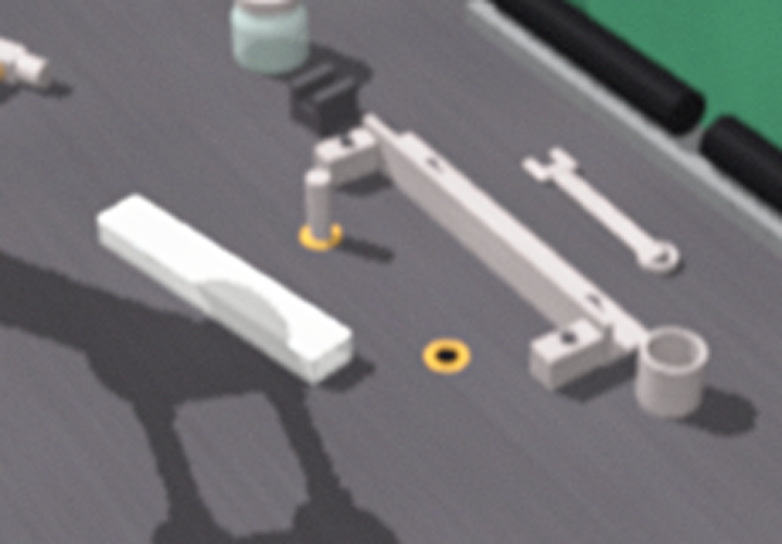

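The top crop shows the post at the left, with its foot at about full-picture px (234,211), and the socket at (303,214). The bay lies behind them, slightly turned. The tube runs from about (189,260) to (289,242) with its right end nearer the fence. So the tube must shift right, then its left end goes in past the post's right side and its right end swings in last.

```bash
cat >> h.py <<'E'
from scipy.optimize import minimize
from scipy.spatial.transform import Rotation as R
def hull(cam,x,y,t):
    c,s=np.cos(t),np.sin(t)
    P=[proj(cam,[x+c*a-s*b,y+s*a+c*b,z]) for a in(-.02,.02) for b in(-.125,.125) for z in(0,.025)]
    m=np.zeros((1680,2240),np.uint8); cv2.fillConvexPoly(m,cv2.convexHull(np.int32(np.round((np.array(P)+.5)*4*16))),1,shift=4)
    return cv2.resize(m.astype(np.float32),(560,420),interpolation=cv2.INTER_AREA)
def fit(cams=("top","side"),guess=None):
    reg={}
    for c in cams:
        optics.get_image(c); r=finder.silhouettes("tube_center",c)
        if r: reg[c]=r[0]["region"].astype(np.float32); p0=r[0]["p"]; print(c,round(p0,2),int(reg[c].sum()))
    if guess is None:
        m=reg[list(reg)[0]]; pts=np.argwhere(m>0)[:,::-1].astype(np.float32)
        b=cv2.boxPoints(cv2.minAreaRect(pts)); w=np.array([at_z(list(reg)[0],q,.0125) for q in b])
        e=[w[1]-w[0],w[2]-w[1]]; l=max(e,key=np.linalg.norm); l=l if l[1]>0 else -l
        guess=[*w.mean(0),np.arctan2(-l[0],l[1])]
    def cost(p): return sum(np.abs(hull(c,p[0]/100,p[1]/100,p[2]/10)-reg[c]).sum() for c in reg)
    g=np.array([guess[0]*100,guess[1]*100,guess[2]*10])
    s=minimize(cost,g,method="Nelder-Mead",options=dict(initial_simplex=np.vstack([g,g+[1,0,0],g+[0,1,0],g+[0,0,1]]),xatol=.01,fatol=.5))
    x,y,t=s.x[0]/100,s.x[1]/100,s.x[2]/10
    print("cost",round(s.fun),"tube",np.round([x,y],4),"deg",round(np.degrees(t),1)); return x,y,t
def st():
    s=manip.get_state(); q=s["ee_rot"]; M=R.from_quat([*q[1:],q[0]]).as_matrix()
    print("t",round(s["clock"],2),"tcp",np.round(s["position"],4),"tx",np.round(M[:,0],3),"ty",np.round(M[:,1],3),"tz",np.round(M[:,2],3),"F",np.round(s["contact_force"],1),"w",round(s["width"],4)); return s,M
E
python3 - <<'E'
from h import *
st()
print(fit())
cr=lambda x,y:(130+x/2.9-.33,110+y/2.9-.33)
sd=lambda x,y:(170+x/3.4-.35,130+y/3.4-.35)
for n,p,z in [("postfoot",(301,293),0),("sock",(502,303),0),("Lstop outer front",(218,238),.03),("Lstop inner front",(246,241),.03),("Rstop inner",(563,256),.03),("Rstop outer",(592,259),.03),("fenceTopL",(222,183),.04),("fenceTopR",(594,200),.04)]:
    print(n,at_z("top",cr(*p),z))
for n,p,z in [("postfoot",(319,236),0),("sock",(447,356),0),("postTop",(317,175),.06),("Rstop outer front top",(557,385-28),.03),("Rstop inner front top",(531,350),.03),("Lstop inner front top",(342,165),.03),("Lstop outer front",(316,150),.03)]:
    print("side",n,at_z("side",sd(*p),z))
E
```

```text
t 1.1 tcp [0.1577 0.553  0.2393] tx [-0.962  0.274  0.   ] ty [0.274 0.962 0.   ] tz [ 0.  0. -1.] F [-0.3 -0.3 -0.1] w 0.0852
top 0.69 1723
side 0.86 1412
cost 189 tube [0.4898 0.1002] deg 12.1
(np.float64(0.48984959175688686), np.float64(0.1001640372995636), np.float64(0.2116478759887704))
postfoot [0.59461237 0.12374401]
sock [ 0.59594882 -0.05691707]
Lstop outer front [0.6336174  0.19779678]
Lstop inner front [0.63233599 0.17287709]
Rstop inner [ 0.63505574 -0.1073814 ]
Rstop outer [ 0.63382716 -0.13303794]
fenceTopL [0.68135581 0.19712187]
fenceTopR [ 0.68503546 -0.13198083]
side postfoot [0.59560897 0.12148173]
side sock [ 0.59800742 -0.0589623 ]
side postTop [0.59708044 0.12275461]
side Rstop outer front top [ 0.64419945 -0.13260123]
side Rstop inner front top [ 0.63315272 -0.11579559]
side Lstop inner front top [0.64253867 0.15928708]
side Lstop outer front [0.63599165 0.18995002]
```

Emit:
servo_tool(
  increments=[
    [-3.6,-1.9,0.5,0,0,-0.8,1],
    [-3.6,-1.9,0.5,0,0,-0.8,1],
    [-3.6,-1.9,0.5,0,0,-0.8,1],
    [-3.6,-1.9,0.5,0,0,-0.8,1],
    [-3.6,-1.9,0.5,0,0,-0.8,1],
  ],
  squeeze=30,
)

```text
clock: 1.8
position: [0.3095, 0.4153, 0.2143]
ee_rot: [0.0, 0.103, 0.995, 0.0]
contact_force: [0.7, 1.3, 0.1]
width: 0.0123
gripper_force: 0.0
```

Emit:
servo_tool(
  increments=[
    [-3.5,-2.4,2,0,0,0,1],
    [-3.5,-2.3,2,0,0,0,1],
    [-3.4,-2.3,2,0,0,0,1],
    [-3.4,-2.3,2,0,0,0,1],
    [-3.4,-2.3,2,0,0,0,1],
  ],
)

```text
clock: 2.3
position: [0.4541, 0.2662, 0.1138]
ee_rot: [0.0, 0.104, 0.995, 0.0]
contact_force: [-0.1, 0.3, 0.0]
width: 0.0001
gripper_force: 0.0
```

Emit:
servo_tool(
  increments=[
    [0,0,3,0,0,0,1],
    [0,0,3,0,0,0,1],
    [0,0,2.5,0,0,0,1],
    [0,0,1.5,0,0,0,1],
    [0,0,0,0,0,0,1],
  ],
)

```text
clock: 2.8
position: [0.4515, 0.2667, 0.0123]
ee_rot: [-0.002, 0.104, 0.995, -0.001]
contact_force: [-0.1, 0.2, -0.0]
width: -0.0004
gripper_force: 0.0
```

```bash
python3 - <<'E'
from h import *
st();fit()
E
```

```text
t 2.8 tcp [0.4515 0.2667 0.0123] tx [-0.978  0.207  0.004] ty [ 0.207  0.978 -0.003] tz [-0.004 -0.002 -1.   ] F [-0.1  0.2 -0. ] w -0.0004
top 0.59 1824
side 0.57 1407
cost 199 tube [0.4898 0.0989] deg 12.5
```

Emit:
servo_tool(
  increments=[
    [0,0,0,0,0,-8,1],
    [0,0,0,0,0,-8,1],
    [0,0,0,0,0,-8,1],
    [0,-1.2,0,0,0,0,1],
    [0,-1.2,0,0,0,0,1],
  ],
)

```text
clock: 3.5
position: [0.4586, 0.2435, 0.0152]
ee_rot: [0.001, -0.104, 0.995, 0.0]
contact_force: [0.3, 0.3, -0.3]
width: -0.0001
gripper_force: 0.0
```

Emit:
servo_tool(
  increments=[
    [0,-1,0,0,0,0,1],
    [0,-1.2,0,0,0,0,1],
    [0,-1.2,0,0,0,0,1],
    [0,-1.2,0,0,0,0,1],
    [0,-1.2,0,0,0,0,1],
  ],
)

```text
clock: 4.0
position: [0.4706, 0.187, 0.0147]
ee_rot: [0.0, -0.104, 0.995, 0.001]
contact_force: [-0.3, 5.8, 2.2]
width: 0.0
gripper_force: 2.8
```

```bash
python3 - <<'E'
from h import *
st();fit()
E
```

```text
t 4.0 tcp [0.4706 0.187  0.0147] tx [-0.978 -0.207 -0.001] ty [-0.207  0.978  0.002] tz [ 0.001  0.002 -1.   ] F [-0.3  5.8  2.2] w 0.0
top 0.64 1483
side 0.9 1453
cost 372 tube [0.5002 0.0491] deg 12.3
```

Emit:
servo_tool(
  increments=[
    [0,-1.2,0,0,0,0,1],
    [0,-1.2,0,0,0,0,1],
    [0,-1.2,0,0,0,0,1],
    [0,-1.2,0,0,0,0,1],
    [0,-1.2,0,0,0,0,1],
  ],
)

```text
clock: 4.7
position: [0.4826, 0.1275, 0.0142]
ee_rot: [-0.0, -0.105, 0.994, 0.0]
contact_force: [0.3, 3.7, -0.6]
width: 0.0004
gripper_force: 1.8
```

Emit:
servo_tool(
  increments=[
    [0,-1.2,0,0,0,0,1],
    [0,-0.8,0,0,0,0,1],
    [0,0,0,0,0,0,1],
    [0,2,0,0,0,0,1],
    [0,2,0,0,0,0,1],
  ],
)

```text
clock: 5.2
position: [0.479, 0.1476, 0.0144]
ee_rot: [0.0, -0.105, 0.995, -0.0]
contact_force: [-0.0, 0.2, 0.1]
width: 0.0001
gripper_force: 0.0
```

```bash
python3 - <<'E'
from h import *
st();fit()
E
```

```text
t 5.2 tcp [0.479  0.1476 0.0144] tx [-0.978 -0.208 -0.001] ty [-0.208  0.978 -0.001] tz [ 0.001 -0.001 -1.   ] F [-0.   0.2  0.1] w 0.0001
top 0.77 1717
side 0.65 1550
cost 215 tube [ 0.5164 -0.0277] deg 12.0
```

Emit:
servo_tool(
  increments=[
    [4.5,0,0,0,0,0,1],
    [0,-3.5,0,0,0,0,1],
    [0,-3.5,0,0,0,0,1],
    [-1,0,0,0,0,0,1],
    [-0.8,0.1,0,0,0,0,1],
  ],
)

```text
clock: 5.9
position: [0.467, 0.0736, 0.0144]
ee_rot: [-0.0, -0.104, 0.995, -0.0]
contact_force: [-2.6, -1.8, 0.2]
width: 0.0
gripper_force: 1.1
```

Emit:
servo_tool(
  increments=[
    [-1.3,0.27,0,0,0,5,1],
    [-1.3,0.27,0,0,0,5,1],
    [-1.3,0.27,0,0,0,5,1],
    [-1.3,0.27,0,0,0,5,1],
    [0,0,0,0,0,0,1],
  ],
)

```text
clock: 6.4
position: [0.5193, 0.091, 0.0143]
ee_rot: [0.001, 0.068, 0.998, 0.0]
contact_force: [-0.9, -1.0, -0.4]
width: -0.0002
gripper_force: 0.0
```

```bash
python3 - <<'E'
from h import *
st();fit()
cv2.imwrite("pics/t1.png",cv2.resize(optics.get_image("top")[110:310,130:400,::-1],None,fx=2.9,fy=2.9,interpolation=2))
E
```

```text
t 6.4 tcp [0.5193 0.091  0.0143] tx [-0.991  0.136 -0.002] ty [0.136 0.991 0.001] tz [ 0.002  0.    -1.   ] F [-0.9 -1.  -0.4] w -0.0002
top 0.63 1279
side 0.65 1346
cost 620 tube [ 0.534  -0.0223] deg -9.2
```

View pics/t1.png

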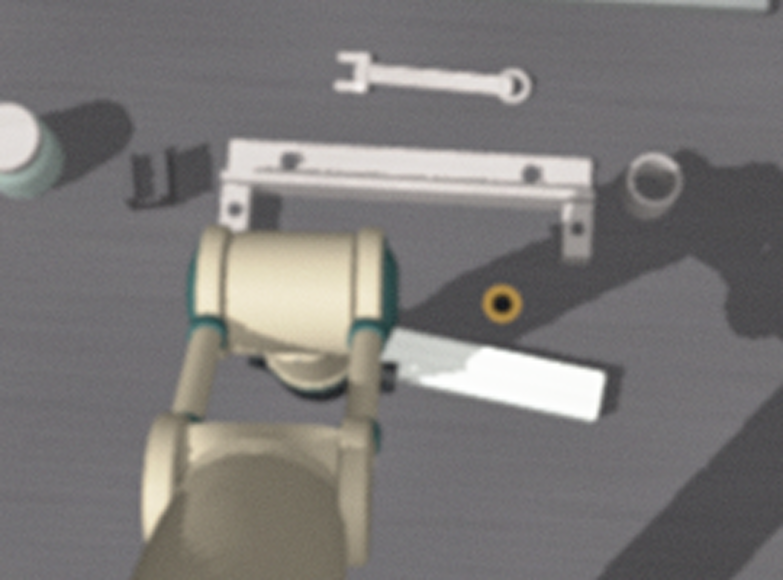

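The tool hides the tube's left end. The tube's right end shows at about crop (600,395), so it has turned as planned, and the post is still clear.

Emit:
servo_tool(
  increments=[
    [-1.3,0,0,0,0,5,1],
    [-1.3,0,0,0,0,5,1],
    [-1.3,0,0,0,0,5,1],
    [-1.3,0,0,0,0,5,1],
    [-1.3,0,0,0,0,5,1],
  ],
)

```text
clock: 7.15
position: [0.5777, 0.0705, 0.0141]
ee_rot: [-0.001, 0.285, 0.959, 0.0]
contact_force: [-0.8, 1.7, 0.3]
width: 0.0001
gripper_force: 0.9
```

```bash
python3 - <<'E'
from h import *
st();fit()
E
```

```text
t 7.15 tcp [0.5777 0.0705 0.0141] tx [-0.838  0.546  0.002] ty [ 0.546  0.838 -0.   ] tz [-0.002  0.001 -1.   ] F [-0.8  1.7  0.3] w 0.0001
top 0.77 1264
side 0.6 1182
cost 577 tube [ 0.5508 -0.0404] deg -30.9
```

Emit:
servo_tool(
  increments=[
    [4,0,0,0,0,0,1],
    [1,-4.5,0,0,0,-2,1],
    [0,-4.7,0,0,0,0,1],
    [0,-4.7,0,0,0,0,1],
    [0,-4.7,0,0,0,0,1],
  ],
)

```text
clock: 7.85
position: [0.4379, -0.0619, 0.0145]
ee_rot: [0.0, 0.265, 0.964, -0.0]
contact_force: [0.9, -0.5, -0.0]
width: -0.0006
gripper_force: 0.0
```

Emit:
servo_tool(
  increments=[
    [0,-4.7,0,0,0,0,1],
    [0,-4.7,0,0,0,0,1],
    [-3,0,0,0,0,0,1],
    [-3,0,0,0,0,0,1],
    [-2.6,0,0,0,0,0,1],
  ],
)

```text
clock: 8.35
position: [0.4655, -0.1874, 0.0147]
ee_rot: [0.0, 0.267, 0.964, -0.0]
contact_force: [0.6, -0.1, 1.6]
width: 0.0003
gripper_force: 0.0
```

```bash
python3 - <<'E'
from h import *
s,M=st();x,y,t=fit()
u=np.array([-np.sin(t),np.cos(t)]);n=np.array([np.cos(t),np.sin(t)])
r=s["position"][:2]-np.array([x,y]); print("TCP in tube frame x,y",r@n,r@u,"A",np.array([x,y])+.125*u,"post perp",(np.array([.595,.1235])-[x,y])@n)
E
```

```text
t 8.35 tcp [ 0.4655 -0.1874  0.0147] tx [-0.858  0.514 -0.001] ty [0.514 0.858 0.   ] tz [ 0.001 -0.    -1.   ] F [ 0.6 -0.1  1.6] w 0.0003
top 0.86 1744
side 0.38 37
cost 1263 tube [ 0.5532 -0.0349] deg -31.5
TCP in tube frame x,y 0.005050775040115065 -0.17589589019835536 A [0.61859589 0.07168051] post perp -0.04721720975658351
```

Emit:
servo_tool(
  increments=[
    [0.5,1.5,0,0,0,0,1],
    [0,1.2,0,0,0,0,1],
    [0,1.1,0,0,0,0,1],
    [0,1.1,0,0,0,0,1],
    [0,1.1,0,0,0,0,1],
  ],
)

```text
clock: 9.05
position: [0.4916, -0.1315, 0.0142]
ee_rot: [-0.0, 0.266, 0.964, -0.0]
contact_force: [-2.0, -2.5, -0.7]
width: -0.0002
gripper_force: 1.4
```

Emit:
servo_tool(
  increments=[
    [0,1.2,0,0,0,0,1],
    [0,1.2,0,0,0,0,1],
    [0,1.2,0,0,0,0,1],
    [0,1.0,0,0,0,0,1],
    [0,0.5,0,0,0,0,1],
  ],
)

```text
clock: 9.55
position: [0.5185, -0.0876, 0.0142]
ee_rot: [-0.0, 0.266, 0.964, 0.0]
contact_force: [-1.4, -4.1, -1.0]
width: 0.0004
gripper_force: 1.5
```

```bash
cat >> h.py <<'E'
def rep(cams=("top",)):
    s,M=st();x,y,t=fit(cams)
    u=np.array([-np.sin(t),np.cos(t)]);n=np.array([np.cos(t),np.sin(t)]);c=np.array([x,y])
    r=s["position"][:2]-c; print("TCP in tube frame",r@n,r@u,"A",c+.125*u,"B",c-.125*u,"post perp",(np.array([.595,.1235])-c)@n,"A front corner",c+.125*u+.02*n,"A rear",c+.125*u-.02*n)
E
python3 -c "
from h import *
rep()
cv2.imwrite('pics/t2.png',cv2.resize(optics.get_image('top')[110:310,130:400,::-1],None,fx=2.9,fy=2.9,interpolation=2))"
```

```text
t 9.55 tcp [ 0.5185 -0.0876  0.0142] tx [-0.858  0.513  0.   ] ty [0.513 0.858 0.   ] tz [ 0.  0. -1.] F [-1.4 -4.1 -1. ] w 0.0004
top 0.83 1266
cost 440 tube [0.6015 0.0413] deg -32.4
TCP in tube frame -0.0010932756094561129 -0.15334840970288874 A [0.66844876 0.14692132] B [ 0.53462338 -0.06424394] post perp -0.049501837374946484 A front corner [0.68534198 0.13621529] A rear [0.65155554 0.15762735]
```

View pics/t2.png

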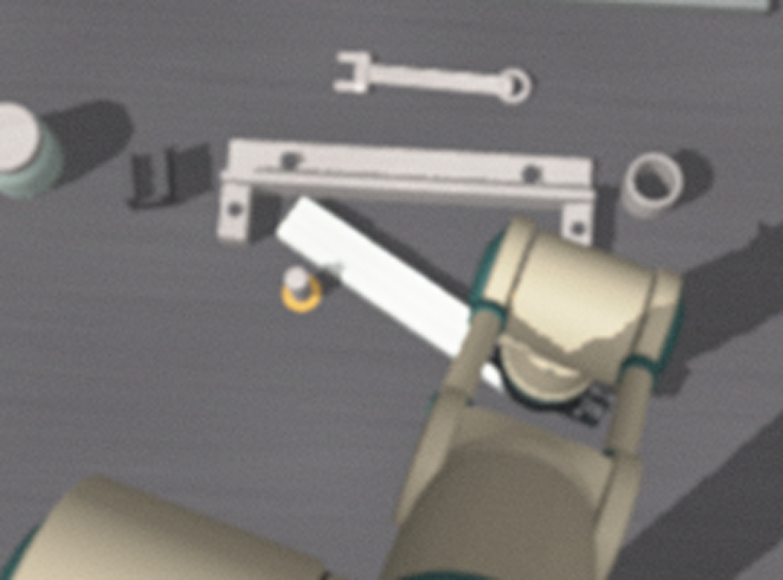

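The picture shows the left end in behind the post, with its corners at crop (303,197) and (278,234). The post is clear of the tube's rear face. I'll back the tool off and measure precisely.

Emit:
servo_tool(
  increments=[
    [0,-4,0,0,0,0,1],
    [3.5,-2.5,0,0,0,0,1],
    [4,0,0,0,0,0,1],
    [0,0,0,0,0,0,1],
    [0,0,0,0,0,0,1],
  ],
)

```text
clock: 10.2
position: [0.42, -0.1057, 0.0147]
ee_rot: [0.001, 0.267, 0.964, 0.0]
contact_force: [0.7, -0.5, 0.1]
width: 0.0001
gripper_force: 0.0
```

```bash
python3 -c "
from h import *
rep(('top','side'))
cr=lambda x,y:(130+x/2.9-.33,110+y/2.9-.33)
print(at_z('top',cr(303,197),.025),at_z('top',cr(278,234),.025))
cv2.imwrite('pics/t3.png',cv2.resize(optics.get_image('top')[150:290,190:340,::-1],None,fx=4,fy=4,interpolation=2))"
```

```text
t 10.2 tcp [ 0.42   -0.1057  0.0147] tx [-0.857  0.515 -0.001] ty [0.515 0.857 0.001] tz [ 0.001  0.    -1.   ] F [ 0.7 -0.5  0.1] w 0.0001
top 0.95 1592
side 0.58 1029
cost 186 tube [0.5967 0.0306] deg -31.2
TCP in tube frame -0.08051190244479825 -0.20812574899960917 A [0.66140323 0.13749606] B [ 0.5319038  -0.07634944] post perp -0.04955020474322842 A front corner [0.67851087 0.1271361 ] A rear [0.64429559 0.14785601]
[0.67695263 0.12620886] [0.64161897 0.14576827]
```

View pics/t3.png

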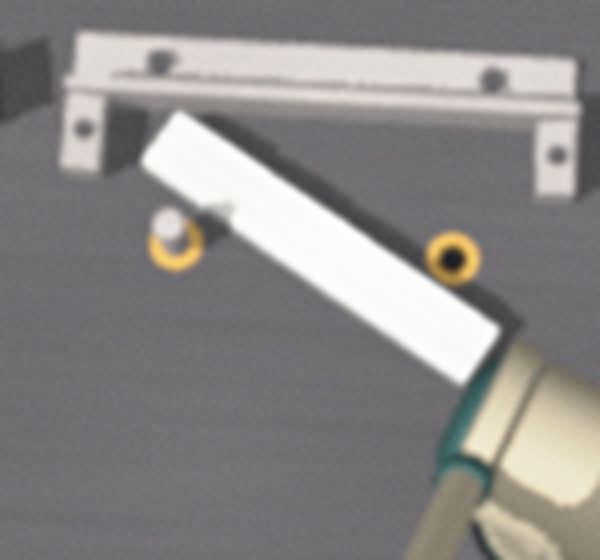

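The picture shows the left end well inside past the post with a clear gap, and the right end is still out at about crop (480,355). Now I'll swing the right end partly in.

Emit:
servo_tool(
  increments=[
    [0,4.3,0,0,0,0,1],
    [0,4.3,0,0,0,0,1],
    [0,4.2,0,0,0,0,1],
    [-3.5,0,0,0,0,0,1],
    [-1.2,0,0,0,0,0,1],
  ],
)

```text
clock: 10.95
position: [0.5308, -0.0198, 0.0145]
ee_rot: [0.002, 0.265, 0.964, 0.0]
contact_force: [-0.5, 0.9, 1.4]
width: 0.0003
gripper_force: 1.3
```

Emit:
servo_tool(
  increments=[
    [-0.9,-0.2,0,0,0,-3.5,1],
    [-0.9,-0.2,0,0,0,-3.5,1],
    [-0.9,-0.2,0,0,0,-3.5,1],
    [-0.9,-0.2,0,0,0,-3.5,1],
    [0,0,0,0,0,0,1],
  ],
)

```text
clock: 11.45
position: [0.555, -0.0442, 0.0139]
ee_rot: [-0.001, 0.148, 0.989, -0.0]
contact_force: [-0.3, 0.1, 0.2]
width: 0.0003
gripper_force: 0.0
```

```bash
python3 -c "
from h import *
rep(('top','side'))"
```

```text
t 11.45 tcp [ 0.555  -0.0442  0.0139] tx [-0.956  0.293  0.001] ty [ 0.293  0.956 -0.   ] tz [-0.001  0.    -1.   ] F [-0.3  0.1  0.2] w 0.0003
top 0.88 725
side 0.86 460
cost 1764 tube [0.6092 0.0208] deg -17.5
TCP in tube frame -0.03210724660994295 -0.07830595509341769 A [0.64690935 0.13993869] B [ 0.57153396 -0.09842773] post perp -0.04453749133465863 A front corner [0.66597866 0.13390866] A rear [0.62784004 0.14596872]
```

Emit:
servo_tool(
  increments=[
    [3,0,0,0,0,0,1],
    [0,-4.7,0,0,0,0,1],
    [0,-4.7,0,0,0,0,1],
    [-3.1,0,0,0,0,0,1],
    [-3.1,0,0,0,0,0,1],
  ],
)

```text
clock: 12.15
position: [0.5579, -0.1438, 0.0146]
ee_rot: [-0.0, 0.149, 0.989, 0.0]
contact_force: [1.0, -0.1, 0.2]
width: 0.0001
gripper_force: 0.0
```

Emit:
servo_tool(
  increments=[
    [0,1.2,0,0,0,0,1],
    [0,1.2,0,0,0,0,1],
    [0,1.0,0,0,0,0,1],
    [0,1.0,0,0,0,0,1],
    [0,0.5,0,0,0,0,1],
  ],
)

```text
clock: 12.65
position: [0.5719, -0.0938, 0.0141]
ee_rot: [-0.001, 0.146, 0.989, -0.0]
contact_force: [-1.2, -3.1, -1.8]
width: 0.0003
gripper_force: 1.4
```

Emit:
servo_tool(
  increments=[
    [0,-3,0,0,0,0,1],
    [4,-1,0,0,0,0,1],
    [3.5,0,0,0,0,0,1],
    [0,0,0,0,0,0,1],
    [0,0,0,0,0,0,1],
  ],
)

```text
clock: 13.15
position: [0.4889, -0.1108, 0.0146]
ee_rot: [0.0, 0.147, 0.989, 0.0]
contact_force: [-0.2, -0.2, 1.2]
width: 0.0001
gripper_force: 0.0
```

```bash
python3 -c "
from h import *
rep(('top','side'))"
```

```text
t 13.15 tcp [ 0.4889 -0.1108  0.0146] tx [-0.957  0.291 -0.001] ty [0.291 0.957 0.001] tz [ 0.001  0.    -1.   ] F [-0.2 -0.2  1.2] w 0.0001
top 0.81 1492
side 0.92 382
cost 1030 tube [0.6154 0.0399] deg -18.5
TCP in tube frame -0.07198959395757239 -0.18316304297692984 A [0.6551206  0.15846658] B [ 0.57567577 -0.0785746 ] post perp -0.04589257317242653 A front corner [0.67408389 0.15211099] A rear [0.6361573  0.16482216]
```

Emit:
servo_tool(
  increments=[
    [0,4.6,0,0,0,0,1],
    [0,4.6,0,0,0,0,1],
    [0,4.6,0,0,0,0,1],
    [-2.7,0,0,0,0,0.5,1],
    [-1.2,0,0,0,0,0.5,1],
  ],
)

```text
clock: 13.85
position: [0.5704, 0.0101, 0.0145]
ee_rot: [0.002, 0.154, 0.988, 0.0]
contact_force: [0.3, -1.3, 0.2]
width: 0.0002
gripper_force: 0.0
```

Emit:
servo_tool(
  increments=[
    [-1.0,-0.2,0,0,0,-3.5,1],
    [-1.0,-0.2,0,0,0,-3.5,1],
    [-1.0,-0.2,0,0,0,-3.5,1],
    [-1.0,-0.2,0,0,0,-3.5,1],
    [0,0,0,0,0,0,1],
  ],
)

```text
clock: 14.35
position: [0.6042, -0.0091, 0.0139]
ee_rot: [-0.001, 0.035, 0.999, -0.0]
contact_force: [-0.1, 0.3, 0.2]
width: 0.0001
gripper_force: 0.0
```

```bash
python3 -c "
from h import *
rep(('top','side'))"
```

```text
t 14.35 tcp [ 0.6042 -0.0091  0.0139] tx [-0.998  0.07   0.001] ty [ 0.07   0.998 -0.   ] tz [-0.001 -0.    -1.   ] F [-0.1  0.3  0.2] w 0.0001
top 0.73 553
side 0.68 658
cost 1811 tube [0.6398 0.0319] deg -5.1
TCP in tube frame -0.03188873907871609 -0.044011640091808704 A [0.65084084 0.15640821] B [ 0.62883344 -0.09262126] post perp -0.05272715848308316 A front corner [0.67076319 0.15464762] A rear [0.63091848 0.1581688 ]
```

Emit:
servo_tool(
  increments=[
    [-0.8,-0.1,0,0,0,-2.2,1],
    [-0.8,-0.1,0,0,0,-2.2,1],
    [2,0,0,0,0,0,1],
    [0,4.2,0,0,0,0,1],
    [-1.9,0,0,0,0,0,1],
  ],
)

```text
clock: 15.05
position: [0.6147, 0.035, 0.0141]
ee_rot: [-0.002, -0.005, 1.0, 0.001]
contact_force: [1.1, 0.4, -0.4]
width: -0.0002
gripper_force: 0.0
```

Emit:
servo_tool(
  increments=[
    [-0.5,0,0,0,0,0,1],
    [-0.5,0,0,0,0,0,1],
    [-0.3,0,0,0,0,0,1],
    [0,0,0,0,0,0,1],
    [0,0,0,0,0,0,1],
  ],
)

```text
clock: 15.55
position: [0.6291, 0.0314, 0.014]
ee_rot: [-0.002, -0.004, 1.0, 0.0]
contact_force: [-4.1, 1.3, 2.7]
width: 0.0
gripper_force: 2.4
```

```bash
python3 -c "
from h import *
rep(('top','side'))"
```

```text
t 15.55 tcp [0.6291 0.0314 0.014 ] tx [-1.    -0.007  0.005] ty [-0.007  1.     0.001] tz [-0.005  0.001 -1.   ] F [-4.1  1.3  2.7] w 0.0
top 0.86 718
side 0.95 803
cost 1592 tube [0.6613 0.0324] deg -0.3
TCP in tube frame -0.03218440841067574 -0.0012512138738891398 A [0.66203634 0.15743177] B [ 0.66057994 -0.09256399] post perp -0.06683752990227564 A front corner [0.682036   0.15731526] A rear [0.64203668 0.15754828]
```

Emit:
servo_tool(
  increments=[
    [-0.2,0,0,0,0,0,1],
    [-0.2,0,0,0,0,0,1],
    [-0.1,0,0,0,0,0,1],
    [0,0,0,0,0,0,1],
    [0,0,0,0,0,0,1],
  ],
)

```text
clock: 16.25
position: [0.6342, 0.0311, 0.014]
ee_rot: [-0.002, -0.004, 1.0, -0.0]
contact_force: [-5.0, -0.2, 3.3]
width: 0.0002
gripper_force: 2.6
```

Emit:
servo_tool(
  increments=[
    [-0.1,0,0,0,0,0,1],
    [-0.1,0,0,0,0,0,1],
    [-0.1,0,0,0,0,0,1],
    [-0.1,0,0,0,0,0,1],
    [0,0,0,0,0,0,1],
  ],
)

```text
clock: 16.75
position: [0.6348, 0.031, 0.014]
ee_rot: [-0.006, -0.004, 1.0, -0.0]
contact_force: [-12.1, -1.1, 8.8]
width: 0.0003
gripper_force: 5.8
```

Emit:
servo_tool(
  increments=[
    [-0.1,0,0,0,0,0,1],
    [0,0,0,0,0,0,1],
    [3,0,0,0,0,0,1],
    [4,0,0,0,0,0,1],
    [4,0,-4,0,0,0,1],
  ],
)

```text
clock: 17.25
position: [0.5318, 0.0303, 0.0463]
ee_rot: [-0.004, -0.004, 1.0, 0.0]
contact_force: [-0.3, 0.4, 0.5]
width: -0.0005
gripper_force: 0.0
```

Emit:
servo_tool(
  increments=[
    [4.5,0,-2,0,0,0,1],
    [4.5,0,-2,0,0,0,1],
    [4.5,0,-2,0,0,0,1],
    [4.5,0,-2,0,0,0,1],
    [0,0,0,0,0,0,1],
  ],
)

```text
clock: 17.75
position: [0.3512, 0.0292, 0.1311]
ee_rot: [0.0, -0.004, 1.0, -0.0]
contact_force: [0.5, 0.1, 0.5]
width: 0.0
gripper_force: 0.0
```

```bash
python3 -c "
from h import *
rep(('top','side'))
a=cv2.resize(optics.get_image('top')[150:230,190:340,::-1],None,fx=5,fy=5,interpolation=2)[:, :750]
cv2.imwrite('pics/t4.png',a)
cv2.imwrite('pics/s4.png',cv2.resize(optics.get_image('side')[140:260,240:380,::-1],None,fx=4.9,fy=4.9,interpolation=2))"
```

```text
t 17.75 tcp [0.3512 0.0292 0.1311] tx [-1.    -0.008 -0.001] ty [-0.008  1.    -0.001] tz [ 0.001 -0.001 -1.   ] F [0.5 0.1 0.5] w 0.0
top 0.73 1690
side 0.93 1318
cost 184 tube [0.6668 0.0308] deg 0.1
TCP in tube frame -0.31561431298657255 -0.0007757789467065926 A [0.66648741 0.15583781] B [ 0.66713375 -0.09416135] post perp -0.07157077442855839 A front corner [0.68648734 0.15588952] A rear [0.64648747 0.1557861 ]
```

View pics/t4.png

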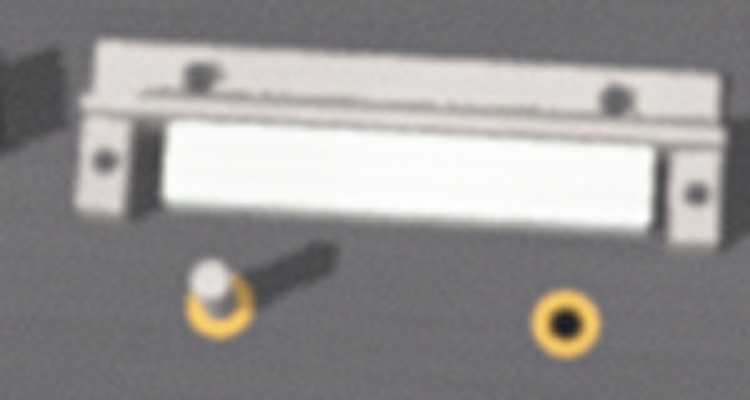

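View pics/s4.png

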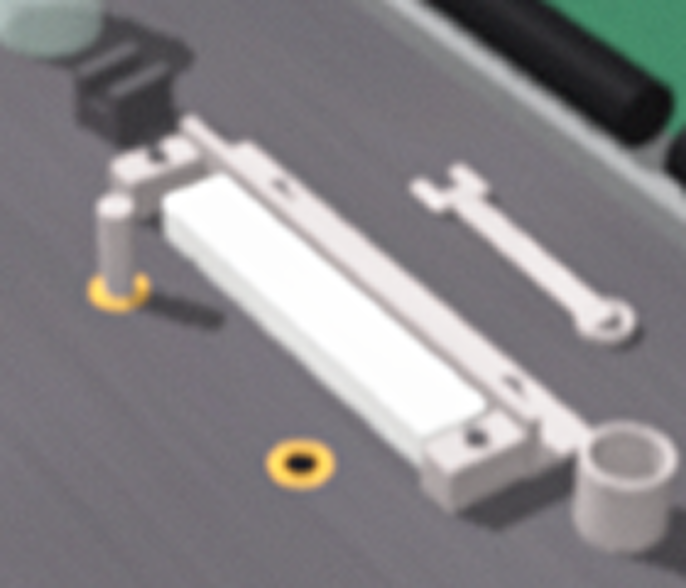

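The pictures show the tube lying along the fence between the two stops: the top crop has it from (165,120) to (655,150), parallel to the fence edge. It has gaps at both ends, and everything else is where it was. The push force also rose at the end, which fits the tube seated against the fence.

```bash
python3 -c "
from rig import manip
print(manip.sign_off())"
```

```text
the job is handed in; nothing more can be done
None
```

The tube lies flat along the bay's fence between the two end stops, slid in by pushing only, and the job was handed in at about 18 s, with nothing else on the table seen to move in the bay-area pictures.

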